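Back the sample feed wheel up one notch

ROBOT

A 7-joint arm with a two-finger parallel gripper is mounted at the origin on the work surface. World frame = base frame: x ahead of the robot, y to its left, z up, the work surface at z = 0. Lengths are in m, angles in rad, forces in N, time in s.
With the tool pointing down it reaches from about 0.425 to 0.875 m from the base axis. Payload 4.7 kg.
Tool frame: the origin (TCP) lies midway between the tips of the shut fingers; the grasp point (between the pads) lies 19 mm behind it (ctrl.grip_point_offset is the distance from the TCP to the grasp point, in m); z points along the fingers, y is the line along which they close (so a half turn about z gives the same grasp; the last joint's range is limited). The gripper opens to 87 mm and grips with 3 to 60 N. Pads are 19 mm wide; open, the fingers measure 117 mm over their backs; the gripper's body (75 mm by 190 mm) begins 51 mm behind the grasp point.
Start: joints at [1.318, 0.321, -0.07, 1.45, 0.023, 1.371, -0.057], TCP at [0.171, -0.627, 0.223] pointing down, gripper open.
Joint ranges: [-2.86, 2.86], [-0.3, 2.09], [-1.38, 1.24], [0.06, 2.45], [-1.56, 4.7], [0.09, 2.05], [-2.69, 2.69]. Speed limits (rad/s): [2.57, 2.57, 3.14, 3.14, 3.14, 3.14, 3.14].

INTERFACE

Orientations are given as a rotation vector (axis times angle).
In Python, from bench import ctrl gives the robot as it stands. The module is installed in compiled form; this text tells all that it offers.
- The arm moves only by the shell command python3 -m handwheel 'ROWS' [OPENING] [FORCE]. ROWS is JSON, a list of rows, each an object of numbers: "x", "y", "z": the shift along the tool's x, y, z in m; "wx", "wy", "wz": the turn, a rotation vector about the tool's x, y, z in degrees. A call has 1 to 10 rows; each row is the pose to reach, as a shift and turn from the pose commanded when the call began, along the tool's axes at that moment; what a row does not reach only later rows make up. A row lasts 1/12 s, in which the tool goes at most 41.7 mm and 7.16 degrees, less where a joint would pass 70% of its speed; a pose out of reach is approached as far as the arm can. A call with a gripper value outside its range is refused whole. OPENING is the finger opening in m, from 0 to 0.087, set as the call begins (- or left out, the last holds). The fingers move at their own pace and stop on an object; FORCE is the grip in N (left out, the last holds). Time passes only in rows, so rows that repeat a pose let the fingers close. It gives the time, the measured TCP pose, the force, the opening and the grip force at its end, in the units of the state.
- ctrl.get_state(): the state, without advancing time (a new reading comes with each control period).
- ctrl.get_image(name): name is "scene" or "top" or "wrist"; returns a dict with "image" (480x640x3 uint8, red, green, blue), "K" (3x3 intrinsics, pixels), "world_to_cam" (4x4, takes a point from world to camera coordinates); the wrist camera has in their place "hand_eye" (4x4, takes a point from camera to tool coordinates, whose origin is the TCP and whose axes are the flange's). Camera axes: x right, y down, z forward; pixel columns grow to the right and rows downward; lengths in m; the calibration is good to about 2 mm. A picture is of the moment at which its call begins: read the wrist's pose just before it. There is no depth.
- ctrl.close_job(): hands the job in; it is judged then, once.
The state is a dict: "time": time; "joint_positions": joint angles; "qd": joint speeds; "joint_torque": joint torques, N m; "position": TCP position; "tool_rot": TCP orientation; "ft_force": force on the tool from outside, world axes, zero at the start; "torque": the same for the moment, N m; "grip_width": opening from 0.0 (shut) to 1.0 (fully open); "grip_force": force on a finger pad.
Only numpy, scipy, OpenCV 4.12 (cv2) and the standard library are available. Lean on these libraries where they do the work, as an engineer would, in place of code of your own. Each camera call takes 0.05 s, during which the arm holds its last target. There are 200 camera calls.

TASK

The sample feed wheel on the bench was advanced one notch too far. With a fingertip, lift the yellow ratchet pawl off the wheel by pushing its red cross bar until it tips right over onto its stop; push the wheel backward (clockwise seen from above) by exactly one notch at its red-topped peg; then tip the pawl back so that it drops fully home between the teeth. Pick nothing up, leave the vials standing in their pockets, and leave everything else on the bench where it is.

Things in the scene. Friction and masses are not known exactly. Their poses are not given: they have to be found in the camera images.
- feeder: Sample feeder, fixed firmly to the bench: round grey base, 270 mm diameter, 12 mm thick, carrying the feed wheel and the pawl. Origin: on the bench, on the wheel's vertical axis; z up. Positions 'in feeder' below are x, y, z in mm in this frame. A white reader head, 34 x 70 mm and 74 mm high, stands at x=-155, y=0 in feeder.
- feed_wheel (a joint): Angle of the feed wheel (rad) about the feeder's z; grows as it turns backward = clockwise from above; one notch (12 a turn) = +0.524. Starts near -0.09, pawl down: play from about -0.19 to 0, locked backward at 0; turned forward, the teeth lift the pawl. Pawl up, it turns freely (about 1 N at the peg) and stays where left. Back one notch, the pawl drops fully home at 0.36 to 0.48, best 0.43.
- wheel_hub (a point): Centre of the wheel's black hub cap, its top, 52 mm above the bench. The wheel is a level aluminium disc, 250 mm diameter, its face at 28 mm; near the rim 12 steel saw teeth reach up to 40 mm; round the hub a green ring of 12 open pockets, 142 mm diameter, its top at 46 mm. Vials stand within 66 mm of the axis and reach 83 mm.
- pawl (a joint): Angle of the yellow pawl (rad): 0 = fully down, nose between teeth, wheel locked; grows as the nose rises; stop at 1.4. Weighted, no spring: balances near 0.79; let go below that it falls to 0, above that it falls onto the stop and stays there. About 1 N at the red bar moves it. If it is dropped with the wheel near 0.52 the nose lands on a tooth top, below 0.33 on a tooth's ramp: not home.
- pawl_pivot (a point): Pawl's pivot at x=59, y=115, z=55 in feeder; the axis runs along feeder y. The yellow nose arm reaches 65 mm from it toward feeder -x; a steel stalk, 60 mm long and 8 mm thick, rises from it to the red cross bar. The aluminium post, 22 x 11 mm, stands beside it at y=125 to 136, top at z=65; a thin stop pin at x=83, up to z=70.
- pawl_bar (a point): Point on the pawl's red cross bar, 20 mm outward (+y) of the stalk. Bar 12 mm thick, parallel to feeder y, from 32 mm inward to 28 mm outward of this point. In feeder: x=25, y=135, z=104 with the pawl down; x=62, z=115 half way over; x=102, z=97 on the stop. Push it toward feeder +x to lift the pawl, toward -x to tip it back; the space under it is free down to z=72.
- peg_top (a point): Centre of the top of the wheel's only finger peg: upright, 12 mm diameter with a red cap 14 mm wide, from the disc (z=28 mm) up to 80 mm above the bench, 88 mm from the wheel's axis. It turns with the wheel; the vials stand inside 66 mm from the axis.
- vial_a: Glass sample vial, 20 mm diameter, 55 mm tall, green cap, standing loose in one of the wheel's pockets; stays there, must not be lifted out or tipped. Origin: centre of its underside.
- vial_b: Glass sample vial, 20 mm diameter, 55 mm tall, purple cap, standing loose in one of the wheel's pockets; stays there, must not be lifted out or tipped. Origin: centre of its underside.
- vial_c: Glass sample vial, 20 mm diameter, 55 mm tall, orange cap, standing loose in one of the wheel's pockets; stays there, must not be lifted out or tipped. Origin: centre of its underside.
- vial_d: Glass sample vial, 20 mm diameter, 55 mm tall, green cap, standing loose in one of the wheel's pockets; stays there, must not be lifted out or tipped. Origin: centre of its underside.
- wash_bottle: White bottle with red cap, 70 mm diameter, 170 mm tall, loose bystander. Origin: centre of its underside.
- tip_box: Yellow pipette tip box with clear lid, 122 x 87 x 72 mm, loose bystander. Origin: centre of its underside.
- petri_dish: Glass dish with blue top, 90 mm diameter, 17 mm high, loose bystander. Origin: centre of its underside.
- reagent_jar: White jar, 56 mm diameter, 90 mm tall, loose bystander. Origin: centre of its underside.

How it is judged:
On the way, in this order (a step that is already met when the one before it is completed fails the run):
1. the pawl is lifted right over onto its stop (value of joint pawl above 1.25 rad), for 0.2 s.
2. the wheel is one notch further back, the pawl still up (value of joint pawl above 1.1 rad and value of joint feed_wheel between 0.33 and 0.55 rad), for 0.2 s.
3. the pawl is back down between the teeth (value of joint pawl below 0.06 rad and value of joint feed_wheel between 0.33 and 0.55 rad), for 0.2 s.
At the end, for the whole second after the job is handed in: The pawl is fully down (below 0.06 rad), the wheel rests one notch back from its start (joint between 0.33 and 0.55 rad), and all four vials still stand upright in their pockets (all of step 3 and velocity of joint feed_wheel between -0.05 and 0.05 rad/s and height (world z) of each of vial_a, vial_b, vial_c, vial_d below 0.036 m and angle between each of vial_a, vial_b, vial_c, vial_d's own z axis and vertical below 0.25 rad); the robot touches nothing.
It fails at once if the wheel was turned forward past the next tooth (value of joint feed_wheel below -0.35 rad).
It fails at once if the wheel was pushed well beyond one notch backward (value of joint feed_wheel above 0.8 rad).
It fails at once if a vial was lifted out of or tipped in its pocket (height (world z) of any of vial_a, vial_b, vial_c, vial_d above 0.045 m or angle between any of vial_a, vial_b, vial_c, vial_d's own z axis and vertical above 0.5 rad).
It fails at once if a bystander was moved (distance of any of wash_bottle, tip_box, petri_dish, reagent_jar from where it was at the start of the episode above 0.03 m).
It also fails if it takes over 48 s, if anything falls off the work surface, if the arm or the gripper's body presses on something with over 40 N, if the wrist force passes 120 N, or if a joint passes its speed limit or range.

## Working session

There is one attempt and no reset: what is moved stays moved. The work goes in short steps, Python scripts to look and compute and a shell command to move; the robot and the scene stay as the last step left them, time stands still between calls to the robot, and variables do not carry over. Pictures are saved under pics/ and viewed, at most 10 in all, crops included, and the job is handed in when it is done.

```bash
mkdir -p pics; python3 - <<'E'
from bench import ctrl
import cv2,numpy as np,pickle
s=ctrl.get_state();print(s['time'],s['position'],s['tool_rot'],s['grip_width'])
d={}
for n in('scene','top'):
    d[n]=ctrl.get_image(n);cv2.imwrite(f'pics/{n}0.png',d[n]['image'][:,:,::-1]);print(d[n]['K'],d[n]['world_to_cam'])
pickle.dump(d,open('d0.pkl','wb'))
E
```

```text
0.0 [ 0.17116009 -0.6264973   0.22144961] [-3.11182859e+00 -4.17614149e-01  5.94337701e-04] 1.001233424030356
[[501.21970631   0.         322.2525123 ]
 [  0.         501.21970631 239.2052204 ]
 [  0.           0.           1.        ]] [[-0.67916844  0.73393653  0.00821037  0.39792087]
 [ 0.60000022  0.56160034 -0.56974099 -0.27042665]
 [-0.42276467 -0.38202387 -0.8217833   1.52383342]
 [ 0.          0.          0.          1.        ]]
[[547.41578922   0.         317.07516482]
 [  0.         547.41578922 233.84721441]
 [  0.           0.           1.        ]] [[-0.00698159 -0.99995992 -0.00560526 -0.0146657 ]
 [-0.98074844  0.00794116 -0.1951139   0.53575054]
 [ 0.19515059  0.00413514 -0.98076457  1.2037305 ]
 [ 0.          0.          0.          1.        ]]
```

View pics/top0.png

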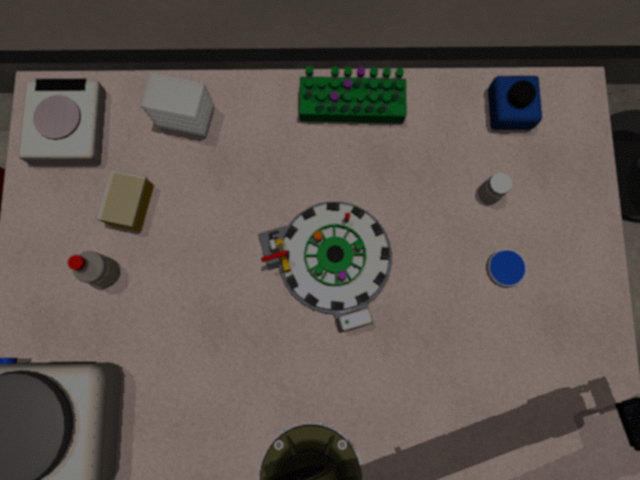

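View pics/scene0.png

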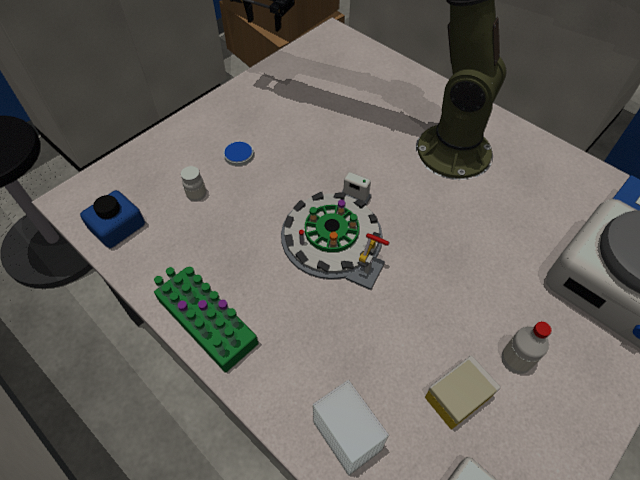

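Top view: wheel hub about (335,255), red peg (347,217), red bar (262–287,257), and reader (355,320), so feeder +x points away from the robot. The scene view shows the same layout, with the peg at (302,236) and the bar at (377,239).

```bash
cat > h.py <<'E'
import numpy as np,cv2
from scipy.spatial.transform import Rotation as R
def W2C(d,pose=None):
    if 'world_to_cam' in d: return np.array(d['world_to_cam'])
    T=np.eye(4);T[:3,:3]=R.from_rotvec(pose[1]).as_matrix();T[:3,3]=pose[0]
    return np.linalg.inv(T@np.array(d['hand_eye']))
def ray(K,M,uv):
    r=M[:3,:3].T@np.linalg.inv(K)@np.array([uv[0],uv[1],1.]);return -M[:3,:3].T@M[:3,3],r/np.linalg.norm(r)
def plane(K,M,uv,z):
    o,r=ray(K,M,uv);return o+r*(z-o[2])/r[2]
def cross(rs):
    A=sum(np.eye(3)-np.outer(r,r) for o,r in rs);b=sum((np.eye(3)-np.outer(r,r))@o for o,r in rs)
    p=np.linalg.solve(A,b);return p,[np.linalg.norm(np.cross(p-o,r)) for o,r in rs]
def proj(K,M,p):
    c=K@(M[:3,:3]@p+M[:3,3]);return c[:2]/c[2]
def blobs(im,mask,box,amin=4):
    u0,v0,u1,v1=box;m=np.zeros_like(mask);m[v0:v1,u0:u1]=mask[v0:v1,u0:u1]
    n,l,s,c=cv2.connectedComponentsWithStats(m.astype(np.uint8))
    return [(s[i,4],c[i],s[i,:4],np.argwhere(l==i)[:,::-1]) for i in range(1,n) if s[i,4]>=amin]
def red(im):
    h=cv2.cvtColor(im,cv2.COLOR_RGB2HSV);return ((h[...,0]<6)|(h[...,0]>172))&(h[...,1]>150)&(h[...,2]>70)
def black(im): return im.max(2)<45
E
python3 - <<'E'
from h import *;import pickle
d=pickle.load(open('d0.pkl','rb'))
bx={'top':(240,190,410,340),'scene':(270,170,400,300)}
for n in bx:
    im=d[n]['image'];K=d[n]['K'];M=W2C(d[n])
    for nm,f in(('red',red),('black',black)):
        for a,c,s,p in blobs(im,f(im),bx[n]):
            q=p.astype(float);e=np.linalg.eigh(np.cov(q.T))if a>3 else 0
            print(n,nm,a,c.round(1),s, plane(K,M,c,.052 if nm=='black' else .08 if a<40 else .104).round(4))
E
python3 - <<'E'
import cv2
a=cv2.imread('pics/top0.png')[185:345,235:405];b=cv2.imread('pics/scene0.png')[170:300,265:405]
a=cv2.resize(a,(400,376),interpolation=cv2.INTER_CUBIC);b=cv2.resize(b,(400,376),interpolation=cv2.INTER_CUBIC)
cv2.imwrite('pics/c0.png',cv2.hconcat([a,b]))
E
```

```text
top red 21 [347.1 215.2] [345 213   5   6] [ 0.5726 -0.0869  0.08  ]
top red 118 [274.2 255.5] [262 251  25  10] [0.4781 0.0751 0.104 ]
top black 68 [332.6 205.9] [327 203  11   7] [ 0.6016 -0.0551  0.052 ]
top black 71 [357.5 211.7] [352 207  12  11] [ 0.5873 -0.1125  0.052 ]
top black 73 [307.8 213.4] [302 209  12  10] [0.5842 0.0025 0.052 ]
top black 8 [345.9 219.9] [345 219   3   3] [ 0.5681 -0.0854  0.052 ]
top black 74 [376.9 228.7] [372 223  11  12] [ 0.5467 -0.1564  0.052 ]
top black 70 [290.3 231.8] [285 226  11  12] [0.541  0.0428 0.052 ]
top black 32 [272.3 234.1] [269 231   9   8] [0.5361 0.0841 0.052 ]
top black 216 [334.7 253.6] [327 246  17  16] [ 0.4896 -0.0585  0.052 ]
top black 18 [274.4 250.4] [271 249   8   4] [0.498  0.0791 0.052 ]
top black 11 [356.4 249.8] [355 248   4   4] [ 0.4979 -0.1081  0.052 ]
top black 78 [384.9 253.2] [381 248   8  11] [ 0.4896 -0.173   0.052 ]
top black 5 [287.  255.8] [286 255   3   3] [0.4853 0.0502 0.052 ]
top black 44 [275. 264.] [268 259  13   8] [0.4667 0.0775 0.052 ]
top black 67 [379.6 278.3] [374 273  11  12] [ 0.4322 -0.1591 
[... 2524 characters left out ...]
]
scene black 52 [322.7 266.7] [317 261  12  12] [0.5992 0.0134 0.052 ]
scene black 50 [347.3 265.2] [341 261  13   9] [0.5552 0.0544 0.052 ]
scene black 28 [363.2 264.5] [358 262  11   6] [0.527  0.0814 0.052 ]
scene black 6 [303.5 270.7] [301 269   6   4] [ 0.6394 -0.013   0.052 ]
scene black 4 [309.5 273.8] [308 273   4   2] [0.6358 0.0036 0.052 ]
scene black 5 [315.  275.6] [313 275   5   2] [0.6305 0.0169 0.052 ]
scene black 6 [321.5 277. ] [319 277   6   1] [0.6227 0.031  0.052 ]
scene black 19 [335.  277.7] [326 277  19   2] [0.602  0.0561 0.052 ]
scene black 10 [349.4 279.6] [346 278   8   4] [0.5823 0.0848 0.052 ]
scene black 19 [362.4 285.2] [355 282  17   7] [0.5728 0.1175 0.052 ]
```

View pics/c0.png

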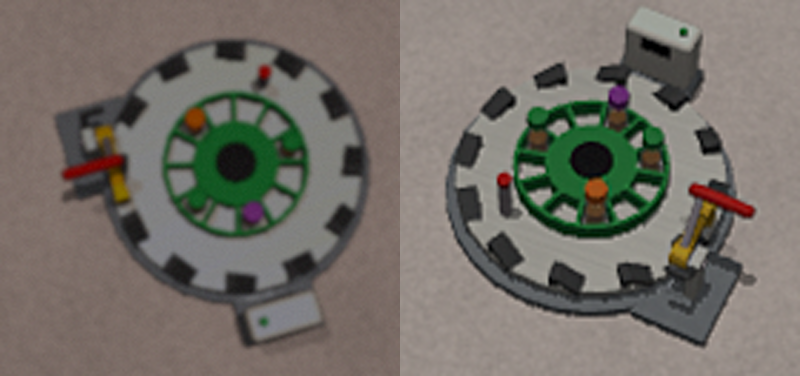

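```bash
cat >> h.py <<'E'
HUB=np.array([.490,-.0575]);YAW=np.radians(16.3)
def f2w(x,y,z):
    c,s=np.cos(YAW),np.sin(YAW);return np.array([HUB[0]+(c*x-s*y)/1e3,HUB[1]+(s*x+c*y)/1e3,z/1e3])
def w2f(p):
    c,s=np.cos(YAW),np.sin(YAW);d=np.array(p[:2])-HUB;return np.array([c*d[0]+s*d[1],-s*d[0]+c*d[1],p[2]])*1e3
def go(*tg):
    from bench import ctrl
    s=ctrl.get_state();T=R.from_rotvec(s['tool_rot'])
    m=T.as_matrix();print('t',s['time'],'pos',np.round(s['position'],4),'feeder',w2f(s['position']).round(1),'F',np.round(s['ft_force'],1),'toolx yaw',np.degrees(np.arctan2(m[1,0],m[0,0])).round(2),'tz',m[:,2].round(3),'w',round(s['grip_width'],2))
    for t in tg: print('shift',T.inv().apply(np.array(t)-s['position']).round(4))
E
python3 -c "
from h import *
go((.52,-.4,.25),(.46,-.02,.28),f2w(-11,140,150))"
```

```text
t 0.1 pos [ 0.1712 -0.6265  0.2216] feeder [-465.7 -456.7  221.6] F [-0.4  0.3 -0.4] toolx yaw 15.29 tz [-0.001  0.002 -1.   ] w 1.0
shift [ 0.3962 -0.1266 -0.0282]
shift [ 0.4385 -0.509  -0.0576]
shift [ 0.4441 -0.6045  0.0726]
```

```bash
python3 -m handwheel '[{"x":0.396,"y":-0.127,"z":-0.028},{"x":0.396,"y":-0.127,"z":-0.028},{"x":0.396,"y":-0.127,"z":-0.028},{"x":0.396,"y":-0.127,"z":-0.028},{"x":0.396,"y":-0.127,"z":-0.028},{"x":0.396,"y":-0.127,"z":-0.028},{"x":0.396,"y":-0.127,"z":-0.028},{"x":0.396,"y":-0.127,"z":-0.028},{"x":0.396,"y":-0.127,"z":-0.028},{"x":0.396,"y":-0.127,"z":-0.028}]' 0 10; python3 -c "
from h import *
go((.46,-.02,.28))"
```

```text
t 0.1 pos [ 0.1712 -0.6265  0.2216] feeder [-465.7 -456.7  221.6] F [-0.4  0.3 -0.4] toolx yaw 15.29 tz [-0.001  0.002 -1.   ] w 1.0
shift [ 0.4385 -0.509  -0.0576]invalid input at $[0]: expected keys x, y, z, wx, wy, wz
```

```bash
python3 -m handwheel '[{"x":0.396,"y":-0.127,"z":-0.028,"wx":0,"wy":0,"wz":-1},{"x":0.396,"y":-0.127,"z":-0.028,"wx":0,"wy":0,"wz":-1},{"x":0.396,"y":-0.127,"z":-0.028,"wx":0,"wy":0,"wz":-1},{"x":0.396,"y":-0.127,"z":-0.028,"wx":0,"wy":0,"wz":-1},{"x":0.396,"y":-0.127,"z":-0.028,"wx":0,"wy":0,"wz":-1},{"x":0.396,"y":-0.127,"z":-0.028,"wx":0,"wy":0,"wz":-1},{"x":0.396,"y":-0.127,"z":-0.028,"wx":0,"wy":0,"wz":-1},{"x":0.396,"y":-0.127,"z":-0.028,"wx":0,"wy":0,"wz":-1},{"x":0.396,"y":-0.127,"z":-0.028,"wx":0,"wy":0,"wz":-1},{"x":0.396,"y":-0.127,"z":-0.028,"wx":0,"wy":0,"wz":-1}]' 0 10; python3 -c "
from h import *
go((.46,-.02,.28))"
```

```text
time: 0.93
position: [0.5209, -0.3987, 0.2503]
tool_rot: [-3.11, -0.445, 0.001]
ft_force: [0.7, 0.0, 0.3]
grip_width: 0.328
grip_force: 0.0
t 0.9333 pos [ 0.5209 -0.3987  0.2503] feeder [ -66.1 -336.2  250.3] F [0.7 0.  0.3] toolx yaw 16.28 tz [-0.001  0.    -1.   ] w 0.33
shift [ 0.0477 -0.3807 -0.0296]
```

```bash
python3 -m handwheel '[{"x":0.048,"y":-0.381,"z":-0.03,"wx":0,"wy":0,"wz":0},{"x":0.048,"y":-0.381,"z":-0.03,"wx":0,"wy":0,"wz":0},{"x":0.048,"y":-0.381,"z":-0.03,"wx":0,"wy":0,"wz":0},{"x":0.048,"y":-0.381,"z":-0.03,"wx":0,"wy":0,"wz":0},{"x":0.048,"y":-0.381,"z":-0.03,"wx":0,"wy":0,"wz":0},{"x":0.048,"y":-0.381,"z":-0.03,"wx":0,"wy":0,"wz":0},{"x":0.048,"y":-0.381,"z":-0.03,"wx":0,"wy":0,"wz":0},{"x":0.048,"y":-0.381,"z":-0.03,"wx":0,"wy":0,"wz":0},{"x":0.048,"y":-0.381,"z":-0.03,"wx":0,"wy":0,"wz":0},{"x":0.048,"y":-0.381,"z":-0.03,"wx":0,"wy":0,"wz":0}]'; python3 - <<'E'
from h import *;from bench import ctrl;import pickle
go(f2w(-11,140,150))
s=ctrl.get_state();d=ctrl.get_image('wrist');pose=(s['position'],s['tool_rot']);pickle.dump((d,pose),open('w1.pkl','wb'))
cv2.imwrite('pics/w1.png',d['image'][:,:,::-1])
K=d['K'];M=W2C(d,pose)
for n,p in(('hub',f2w(0,0,52)),('peg',np.array([.573,-.0857,.08])),('bar',f2w(25,135,104))):print(n,proj(K,M,p).round(1))
for a,c,s,p in blobs(d['image'],red(d['image']),(0,0,640,480),20): print('red',a,c.round(1),s,plane(K,M,c,.08).round(4),plane(K,M,c,.104).round(4))
for a,c,s,p in blobs(d['image'],black(d['image']),(0,0,640,480),300): print('blk',a,c.round(1),s,plane(K,M,c,.052).round(4))
E
```

```text
time: 1.77
position: [0.458, -0.0132, 0.2813]
tool_rot: [-3.107, -0.46, -0.002]
ft_force: [0.6, 0.8, -0.0]
grip_width: 0.009
grip_force: 0.0
t 1.7667 pos [ 0.458  -0.0132  0.2813] feeder [-18.3  51.5 281.3] F [ 0.6  0.8 -0. ] toolx yaw 16.84 tz [ 0.001  0.001 -1.   ] w 0.01
shift [ 0.008  -0.0884  0.1314]
hub [369.5 185.6]
peg [429.8 115.9]
bar [232.2 166.6]
red 157 [428.6 116.4] [422 110  14  14] [ 0.5723 -0.0847  0.08  ] [ 0.57   -0.0784  0.104 ]
red 735 [234.1 167.4] [203 161  64  14] [0.4715 0.0819 0.08  ] [0.4759 0.0772 0.104 ]
blk 423 [361.6 188.7] [352 174  19  30] [ 0.4843 -0.0504  0.052 ]
blk 12543 [282.4 318.1] [  0 277 566  70] [ 0.3062 -0.0092  0.052 ]
blk 1495 [618.7 317.9] [567 297  73  46] [ 0.4251 -0.4005  0.052 ]
blk 6094 [241.4 374.6] [172 347 148  52] [0.2119 0.0201 0.052 ]
blk 1454 [360.  379.1] [323 352 115  41] [ 0.2495 -0.1279  0.052 ]
blk 42471 [299.7 438. ] [  0 363 640 117] [ 0.1344 -0.0797  0.052 ]
```

View pics/w1.png

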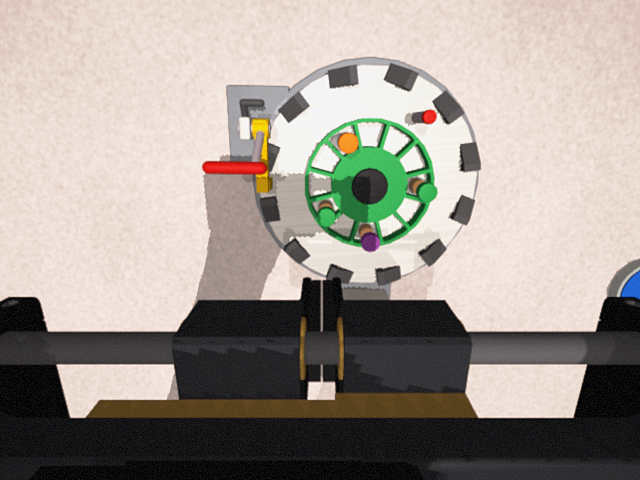

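Wrist view confirms the measurements: hub (369,186), peg (429,116) and bar (203–267,167) fall within 2 px of prediction. Next I go behind the bar.

```bash
python3 -m handwheel '[{"x":0.008,"y":-0.085,"z":0.05,"wx":0,"wy":0,"wz":0},{"x":0.008,"y":-0.085,"z":0.09,"wx":0,"wy":0,"wz":0},{"x":0.008,"y":-0.085,"z":0.13,"wx":0,"wy":0,"wz":0},{"x":0.008,"y":-0.085,"z":0.13,"wx":0,"wy":0,"wz":0},{"x":0.008,"y":-0.085,"z":0.13,"wx":0,"wy":0,"wz":0},{"x":0.008,"y":-0.085,"z":0.13,"wx":0,"wy":0,"wz":0}]'; python3 -c "
from h import *
go(f2w(-11,140,150),f2w(-11,140,88))"
```

```text
time: 2.32
position: [0.4416, 0.0621, 0.1495]
tool_rot: [-3.109, -0.446, 0.006]
ft_force: [0.5, -0.7, 0.8]
grip_width: 0.003
grip_force: 0.0
t 2.3167 pos [0.4416 0.0621 0.1495] feeder [-12.9 128.4 149.5] F [ 0.5 -0.7  0.8] toolx yaw 16.33 tz [-0.004 -0.    -1.   ] w 0.0
shift [ 0.0019 -0.0116 -0.0005]
shift [ 0.0021 -0.0115  0.0615]
```

```bash
python3 -m handwheel '[{"x":0.002,"y":-0.011,"z":0.0,"wx":0,"wy":0,"wz":0},{"x":0.002,"y":-0.011,"z":0.03,"wx":0,"wy":0,"wz":0},{"x":0.002,"y":-0.011,"z":0.062,"wx":0,"wy":0,"wz":0},{"x":0.002,"y":-0.011,"z":0.062,"wx":0,"wy":0,"wz":0},{"x":0.002,"y":-0.011,"z":0.062,"wx":0,"wy":0,"wz":0}]'; python3 -c "
from h import *
go(f2w(92,140,88))"
```

```text
time: 2.73
position: [0.4424, 0.0727, 0.0897]
tool_rot: [-3.11, -0.442, 0.001]
ft_force: [-0.2, 0.5, 0.5]
grip_width: 0.006
grip_force: 0.0
t 2.7333 pos [0.4424 0.0727 0.0897] feeder [ -9.1 138.3  89.7] F [-0.2  0.5  0.5] toolx yaw 16.18 tz [-0.  0. -1.] w 0.01
shift [ 0.1011 -0.0019  0.0017]
```

```bash
python3 -m handwheel '[{"x":0.012,"y":-0.001,"z":0.001,"wx":0,"wy":0,"wz":0},{"x":0.02,"y":-0.001,"z":0.001,"wx":0,"wy":0,"wz":0},{"x":0.028,"y":-0.001,"z":0.001,"wx":0,"wy":0,"wz":0},{"x":0.036,"y":-0.001,"z":0.001,"wx":0,"wy":0,"wz":0},{"x":0.044,"y":-0.001,"z":0.001,"wx":0,"wy":0,"wz":0},{"x":0.052,"y":-0.001,"z":0.001,"wx":0,"wy":0,"wz":0},{"x":0.059,"y":-0.001,"z":0.001,"wx":0,"wy":0,"wz":0},{"x":0.066,"y":-0.001,"z":0.001,"wx":0,"wy":0,"wz":0},{"x":0.072,"y":-0.001,"z":0.001,"wx":0,"wy":0,"wz":0},{"x":0.076,"y":-0.001,"z":0.001,"wx":0,"wy":0,"wz":0}]';  python3 - <<'E'
from h import *;from bench import ctrl
go()
s=ctrl.get_state();d=ctrl.get_image('wrist');pose=(s['position'],s['tool_rot'])
t=ctrl.get_image('top');c=ctrl.get_image('scene')
cv2.imwrite('pics/a1.png',cv2.hconcat([d['image'][:240*2:,:,::-1][:300,100:500],cv2.resize(c['image'][170:300,265:405][:,:,::-1],(400,300),interpolation=cv2.INTER_CUBIC)]))
K=d['K'];M=W2C(d,pose)
for x,z in((25,104),(62,115),(102,97)):print(x,proj(K,M,f2w(x,133,z)).round(1),proj(c['K'],W2C(c),f2w(x,133,z)).round(1))
for a,cc,s,p in blobs(d['image'],red(d['image']),(0,0,640,480),20): print('red',a,cc.round(1),s,w2f(plane(K,M,cc,.08)).round(1),w2f(plane(K,M,cc,.097)).round(1))
for a,cc,s,p in blobs(c['image'],red(c['image']),(270,170,400,300),8): print('scene red',a,cc.round(1),s)
E
```

```text
time: 3.57
position: [0.5151, 0.0966, 0.0874]
tool_rot: [-3.11, -0.445, -0.0]
ft_force: [-0.1, -0.0, -0.5]
grip_width: 0.005
grip_force: 0.0
t 3.5667 pos [0.5151 0.0966 0.0874] feeder [ 67.3 140.8  87.4] F [-0.1 -0.  -0.5] toolx yaw 16.3 tz [ 0.  0. -1.] w 0.0
25 [338.5 391.6] [376.9 239.1]
62 [340.9 338.3] [371.2 247.9]
102 [340.3 236.7] [363.8 264.9]
red 3185 [344.2 252.8] [274 237 139  32] [ 88.2 130.   80. ] [ 94.4 131.1  97. ]
scene red 17 [300.9 231.6] [299 230   5   4]
scene red 108 [363.7 264.5] [352 259  24  12]
```

View pics/a1.png

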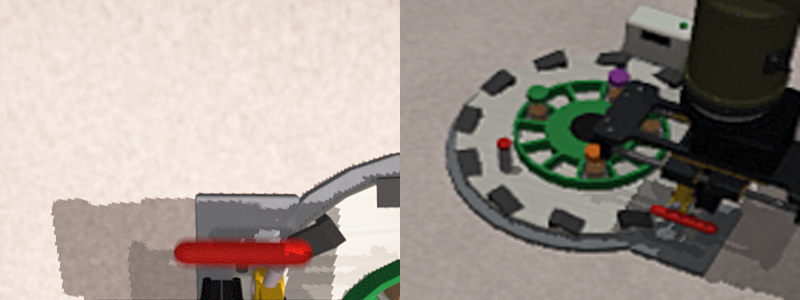

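The bar lies on its stop: scene (363.7,264.5) against a predicted (363.8,264.9), with the peg unmoved. Next I go up and over to behind the peg, with the tool turned so the flat side of the finger pushes along the chord.

```bash
python3 -m handwheel '[{"x":0,"y":0,"z":-0.04,"wx":0,"wy":0,"wz":0},{"x":0,"y":0,"z":-0.08,"wx":0,"wy":0,"wz":0},{"x":0.0,"y":0.02,"z":-0.11,"wx":0,"wy":0,"wz":-7},{"x":0.01,"y":0.06,"z":-0.11,"wx":0,"wy":0,"wz":-14},{"x":0.02,"y":0.1,"z":-0.11,"wx":0,"wy":0,"wz":-21},{"x":0.028,"y":0.14,"z":-0.11,"wx":0,"wy":0,"wz":-28},{"x":0.028,"y":0.17,"z":-0.11,"wx":0,"wy":0,"wz":-35},{"x":0.028,"y":0.171,"z":-0.11,"wx":0,"wy":0,"wz":-40},{"x":0.028,"y":0.171,"z":-0.11,"wx":0,"wy":0,"wz":-40},{"x":0.028,"y":0.171,"z":-0.11,"wx":0,"wy":0,"wz":-40}]';  python3 - <<'E'
from h import *;from bench import ctrl
go(f2w(95,-31,200),f2w(95,-31,62))
for n in('top','scene'):
  c=ctrl.get_image(n);print(n,*[(a,cc.round(2),w2f(plane(c['K'],W2C(c),cc,.08 if a<60 else .097)).round(1)) for a,cc,s,p in blobs(c['image'],red(c['image']),{'top':(240,190,410,340),'scene':(270,170,400,300)}[n],6)])
E
```

```text
time: 4.55
position: [0.5887, -0.0594, 0.1973]
tool_rot: [-2.771, -1.478, 0.0]
ft_force: [-0.3, 1.3, -0.3]
grip_width: 0.003
grip_force: 0.0
t 4.55 pos [ 0.5887 -0.0594  0.1973] feeder [ 94.1 -29.5 197.3] F [-0.3  1.3 -0.3] toolx yaw 56.15 tz [-0.001  0.001 -1.   ] w 0.0
shift [-0.0003  0.0017 -0.0027]
shift [-0.0003  0.0018  0.1353]
top (np.int32(101), array([265.08, 223.21]), array([102.6, 130.5,  97. ]))
scene (np.int32(16), array([300.81, 231.5 ]), array([ 73. , -49.6,  80. ])) (np.int32(107), array([364.02, 264.54]), array([100.9, 133.1,  97. ]))
```

```bash
python3 -m handwheel '[{"x":0,"y":0.002,"z":0.04,"wx":0,"wy":0,"wz":0},{"x":0,"y":0.002,"z":0.08,"wx":0,"wy":0,"wz":0},{"x":0,"y":0.002,"z":0.115,"wx":0,"wy":0,"wz":0},{"x":0,"y":0.002,"z":0.135,"wx":0,"wy":0,"wz":0},{"x":0,"y":0.002,"z":0.135,"wx":0,"wy":0,"wz":0},{"x":0,"y":0.002,"z":0.135,"wx":0,"wy":0,"wz":0}]';  python3 - <<'E'
from h import *;from bench import ctrl
go()
c=ctrl.get_image('scene');print(*[(a,cc.round(2),w2f(plane(c['K'],W2C(c),cc,.08 if a<60 else .097)).round(1)) for a,cc,s,p in blobs(c['image'],red(c['image']),(270,170,400,300),6)])
E
```

```text
time: 5.15
position: [0.5901, -0.0596, 0.0623]
tool_rot: [-2.768, -1.483, 0.002]
ft_force: [0.5, 1.5, 1.0]
grip_width: 0.007
grip_force: 0.0
t 5.15 pos [ 0.5901 -0.0596  0.0623] feeder [ 95.5 -30.1  62.3] F [0.5 1.5 1. ] toolx yaw 56.37 tz [-0.002  0.001 -1.   ] w 0.01
(np.int32(105), array([364.1 , 264.58]), array([100.9, 133.3,  97. ]))
```

```bash
python3 -m handwheel '[{"x":-0.01,"y":0,"z":0,"wx":0,"wy":0,"wz":0},{"x":-0.014,"y":0,"z":0,"wx":0,"wy":0,"wz":0},{"x":-0.018,"y":0.001,"z":0,"wx":0,"wy":0,"wz":0},{"x":-0.022,"y":0.002,"z":0,"wx":0,"wy":0,"wz":0},{"x":-0.026,"y":0.003,"z":0,"wx":0,"wy":0,"wz":0},{"x":-0.03,"y":0.003,"z":0,"wx":0,"wy":0,"wz":0},{"x":-0.034,"y":0.003,"z":0,"wx":0,"wy":0,"wz":0},{"x":-0.038,"y":0.003,"z":0,"wx":0,"wy":0,"wz":0},{"x":-0.042,"y":0.003,"z":0,"wx":0,"wy":0,"wz":0},{"x":-0.042,"y":0.003,"z":0,"wx":0,"wy":0,"wz":0}]';  python3 - <<'E'
from h import *;from bench import ctrl
go()
for n in('top','scene'):
  c=ctrl.get_image(n);print(n,*[(a,cc.round(2),w2f(plane(c['K'],W2C(c),cc,.08 if a<60 else .097)).round(1)) for a,cc,s,p in blobs(c['image'],red(c['image']),{'top':(240,190,410,340),'scene':(270,170,400,300)}[n],4)])
  cv2.imwrite(f'pics/b{n}.png',c['image'][:,:,::-1])
E
python3 -c "
import cv2
a=cv2.imread('pics/btop.png')[185:345,235:405];b=cv2.imread('pics/bscene.png')[170:300,265:405]
cv2.imwrite('pics/c2.png',cv2.hconcat([cv2.resize(a,(400,376)),cv2.resize(b,(400,376))]))"
```

```text
time: 6.03
position: [0.5691, -0.0991, 0.0622]
tool_rot: [2.771, 1.48, -0.002]
ft_force: [0.7, -1.0, -0.7]
grip_width: 0.004
grip_force: 0.0
t 6.0333 pos [ 0.5691 -0.0991  0.0622] feeder [ 64.2 -62.1  62.2] F [ 0.7 -1.  -0.7] toolx yaw 56.22 tz [-0.001 -0.001 -1.   ] w 0.0
top (np.int32(100), array([265.19, 223.16]), array([102.6, 130.2,  97. ]))
scene (np.int32(110), array([363.76, 264.48]), array([101. , 132.5,  97. ]))
```

View pics/c2.png

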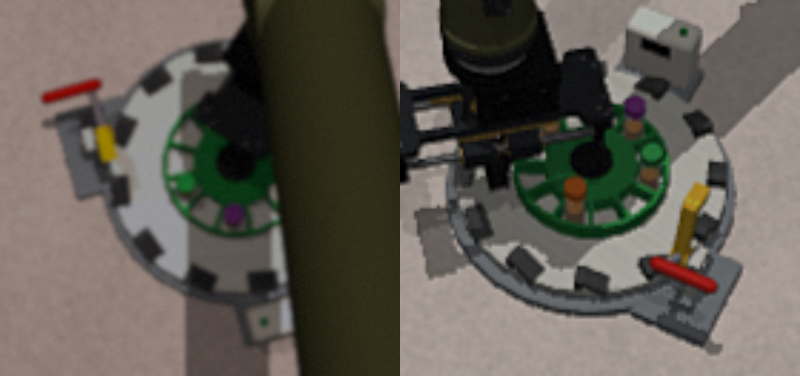

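The wheel is turning: the orange cap moved left in the scene crop, and the pawl is still up with its bar at (265,223) in the top view. The peg is hidden by the gripper, so I read the wheel angle from the vial caps and the teeth.

```bash
cat >> h.py <<'E'
def ang(img,n,ref=None):
    im=img['image'];K=img['K'];M=W2C(img);h=cv2.cvtColor(im,cv2.COLOR_RGB2HSV);o={}
    for nm,(a,b) in dict(orange=(8,17),purple=(140,160)).items():
        m=(h[...,0]>=a)&(h[...,0]<=b)&(h[...,1]>150)&(h[...,2]>60)
        for ar,c,s,p in blobs(im,m,(270,170,400,300) if n=='scene' else (240,190,410,340),12):
            f=w2f(plane(K,M,c,.081))
            if np.hypot(*f[:2])<75: o[nm]=(int(ar),round(float(np.hypot(*f[:2])),1),round(float(np.degrees(np.arctan2(f[1],f[0]))),2))
    t=[]
    for ar,c,s,p in blobs(im,black(im),(270,170,400,300) if n=='scene' else (240,190,410,340),30):
        f=w2f(plane(K,M,c,.036));r=np.hypot(*f[:2])
        if 100<r<125 and ar<95: t.append(np.degrees(np.arctan2(f[1],f[0]))%30)
    print(n,o,'teeth mod30',np.round(t,1))
E
python3 - <<'E'
from h import *;import pickle
d=pickle.load(open('d0.pkl','rb'))
for n in('top','scene'):
    ang(d[n],n);ang(dict(d[n],image=cv2.imread(f'pics/b{n}.png')[:,:,::-1].copy()),n)
E
```

```text
top {'orange': (63, 52.6, 29.66), 'purple': (37, 55.6, -179.47)} teeth mod30 [14.7 14.7 15.3 14.5 15.5 14.8 15.2 16.4 15.9 16.1 16.1]
top {'purple': (31, 54.6, 161.42)} teeth mod30 [26.  26.1 27.1 27.3]
scene {'orange': (60, 57.1, 29.4), 'purple': (25, 55.3, 179.3)} teeth mod30 [15.7 14.7 15.4 13.2 12.7 16.8 15.9 15.3]
scene {'orange': (59, 56.9, 11.9), 'purple': (25, 55.0, 160.43)} teeth mod30 [23.9 23.9 28.4]
```

```bash
python3 -m handwheel '[{"x":-0.004,"y":0,"z":0,"wx":0,"wy":0,"wz":0},{"x":-0.008,"y":-0.001,"z":0,"wx":0,"wy":0,"wz":0},{"x":-0.011,"y":-0.002,"z":0,"wx":0,"wy":0,"wz":0},{"x":-0.014,"y":-0.003,"z":0,"wx":0,"wy":0,"wz":0},{"x":-0.016,"y":-0.003,"z":0,"wx":0,"wy":0,"wz":0},{"x":-0.016,"y":-0.003,"z":0,"wx":0,"wy":0,"wz":0},{"x":-0.016,"y":-0.003,"z":0,"wx":0,"wy":0,"wz":0}]';  python3 - <<'E'
from h import *;from bench import ctrl
go()
for n in('top','scene'):
  c=ctrl.get_image(n);ang(c,n)
E
```

```text
time: 6.72
position: [0.5582, -0.1098, 0.0625]
tool_rot: [2.77, 1.481, -0.001]
ft_force: [-0.0, 0.4, -0.6]
grip_width: 0.007
grip_force: 0.0
t 6.7167 pos [ 0.5582 -0.1098  0.0625] feeder [ 50.8 -69.4  62.5] F [-0.   0.4 -0.6] toolx yaw 56.26 tz [-0.001 -0.    -1.   ] w 0.01
top {'orange': (35, 56.8, -0.14), 'purple': (29, 54.7, 151.85)} teeth mod30 [16.3 16.7 16.  17.5 17.8]
scene {'orange': (55, 56.2, 1.97), 'purple': (24, 55.9, 150.93)} teeth mod30 [14.5 15.5]
```

```bash
python3 -m handwheel '[{"x":0.015,"y":0,"z":0,"wx":0,"wy":0,"wz":0},{"x":0.03,"y":0,"z":-0.01,"wx":0,"wy":0,"wz":0},{"x":0.035,"y":0,"z":-0.05,"wx":0,"wy":0,"wz":0},{"x":0.035,"y":0,"z":-0.09,"wx":0,"wy":0,"wz":0},{"x":0.06,"y":0,"z":-0.12,"wx":0,"wy":0,"wz":7},{"x":0.09,"y":-0.02,"z":-0.12,"wx":0,"wy":0,"wz":14},{"x":0.12,"y":-0.04,"z":-0.12,"wx":0,"wy":0,"wz":21},{"x":0.15,"y":-0.06,"z":-0.12,"wx":0,"wy":0,"wz":28},{"x":0.18,"y":-0.08,"z":-0.12,"wx":0,"wy":0,"wz":35},{"x":0.2,"y":-0.1,"z":-0.12,"wx":0,"wy":0,"wz":40}]';  python3 - <<'E'
from h import *;from bench import ctrl
go(f2w(140,140,180))
for n in('top','scene'):
  c=ctrl.get_image(n);ang(c,n);print(n,*[(a,cc.round(2),w2f(plane(c['K'],W2C(c),cc,.08 if a<60 else .097)).round(1)) for a,cc,s,p in blobs(c['image'],red(c['image']),{'top':(240,190,410,340),'scene':(270,170,400,300)}[n],4)])
E
```

```text
time: 7.65
position: [0.5866, 0.1171, 0.1836]
tool_rot: [-3.109, -0.441, -0.003]
ft_force: [0.2, 0.5, -0.0]
grip_width: 0.007
grip_force: 0.0
t 7.65 pos [0.5866 0.1171 0.1836] feeder [141.8 140.5 183.6] F [ 0.2  0.5 -0. ] toolx yaw 16.15 tz [ 0.001  0.002 -1.   ] w 0.01
shift [-0.0018  0.0005  0.0036]
top {'orange': (64, 52.3, -0.21), 'purple': (38, 54.8, 152.17)} teeth mod30 [15.9 16.  16.  15.9 15.8 16.9 17.4 17. ]
top (np.int32(19), array([363.42, 225.89]), array([ 36.8, -79.2,  80. ]))
scene {'orange': (24, 60.2, -0.29), 'purple': (17, 56.2, 152.18)} teeth mod30 [17.  16.4]
scene (np.int32(18), array([297.  , 217.67]), array([ 39.1, -78.5,  80. ])) (np.int32(20), array([356.55, 260.6 ]), array([ 88.5, 109.5,  80. ])) (np.int32(36), array([368.97, 266.64]), array([ 90.7, 142.9,  80. ]))
```

Peg, cap and teeth measurements give 29 ± 0.4° back, so the wheel is at about 0.415, inside the window. Now I descend beyond the bar and tip it back.

```bash
python3 -m handwheel '[{"x":-0.002,"y":0,"z":0.04,"wx":0,"wy":0,"wz":0},{"x":-0.002,"y":0,"z":0.075,"wx":0,"wy":0,"wz":0},{"x":-0.002,"y":0,"z":0.098,"wx":0,"wy":0,"wz":0},{"x":-0.002,"y":0,"z":0.098,"wx":0,"wy":0,"wz":0},{"x":-0.002,"y":0,"z":0.098,"wx":0,"wy":0,"wz":0}]' && python3 -c "
from h import *
go(f2w(140,140,86),f2w(70,140,86))"
```

```text
time: 8.17
position: [0.584, 0.112, 0.0842]
tool_rot: [-3.109, -0.446, 0.003]
ft_force: [-0.7, 0.5, 0.9]
grip_width: 0.004
grip_force: 0.0
t 8.1667 pos [0.584  0.112  0.0842] feeder [137.8 136.3  84.2] F [-0.7  0.5  0.9] toolx yaw 16.33 tz [-0.002  0.    -1.   ] w 0.0
shift [ 0.0022 -0.0037 -0.0018]
shift [-0.0678 -0.0038 -0.0016]
```

```bash
python3 -m handwheel '[{"x":-0.015,"y":-0.004,"z":0,"wx":0,"wy":0,"wz":0},{"x":-0.022,"y":-0.004,"z":0,"wx":0,"wy":0,"wz":0},{"x":-0.029,"y":-0.004,"z":0,"wx":0,"wy":0,"wz":0},{"x":-0.036,"y":-0.004,"z":0,"wx":0,"wy":0,"wz":0},{"x":-0.043,"y":-0.004,"z":0,"wx":0,"wy":0,"wz":0},{"x":-0.05,"y":-0.004,"z":0,"wx":0,"wy":0,"wz":0},{"x":-0.057,"y":-0.004,"z":0,"wx":0,"wy":0,"wz":0},{"x":-0.063,"y":-0.004,"z":0,"wx":0,"wy":0,"wz":0},{"x":-0.068,"y":-0.004,"z":0,"wx":0,"wy":0,"wz":0},{"x":-0.07,"y":-0.004,"z":0,"wx":0,"wy":0,"wz":0}]';  python3 - <<'E'
from h import *;from bench import ctrl
go()
for n in('top','scene'):
  c=ctrl.get_image(n);print(n,proj(c['K'],W2C(c),f2w(25,133,104)).round(1),*[(a,cc.round(2),w2f(plane(c['K'],W2C(c),cc,.08 if a<60 else .104)).round(1)) for a,cc,s,p in blobs(c['image'],red(c['image']),{'top':(240,190,410,340),'scene':(270,170,400,300)}[n],4)])
E
```

```text
time: 9.0
position: [0.515, 0.0955, 0.0842]
tool_rot: [3.109, 0.445, -0.002]
ft_force: [-0.7, -0.5, 0.2]
grip_width: 0.007
grip_force: 0.0
t 9.0 pos [0.515  0.0955 0.0842] feeder [ 66.9 139.8  84.2] F [-0.7 -0.5  0.2] toolx yaw 16.27 tz [-0.001 -0.001 -1.   ] w 0.01
top [273.2 256.1] (np.int32(18), array([363.5 , 225.78]), array([ 37. , -79.5,  80. ]))
scene [376.9 239.1] (np.int32(18), array([297.  , 217.67]), array([ 39.1, -78.5,  80. ]))
```

Bar hidden by the arm; I back off upward and out, then check.

```bash
python3 -m handwheel '[{"x":0.015,"y":0,"z":-0.01,"wx":0,"wy":0,"wz":0},{"x":0.03,"y":0,"z":-0.04,"wx":0,"wy":0,"wz":0},{"x":0.03,"y":0,"z":-0.08,"wx":0,"wy":0,"wz":0},{"x":0.03,"y":-0.02,"z":-0.12,"wx":0,"wy":0,"wz":0},{"x":0.03,"y":-0.06,"z":-0.13,"wx":0,"wy":0,"wz":0},{"x":0.03,"y":-0.1,"z":-0.13,"wx":0,"wy":0,"wz":0},{"x":0.03,"y":-0.14,"z":-0.13,"wx":0,"wy":0,"wz":0},{"x":0.03,"y":-0.16,"z":-0.13,"wx":0,"wy":0,"wz":0},{"x":0.03,"y":-0.16,"z":-0.13,"wx":0,"wy":0,"wz":0},{"x":0.03,"y":-0.16,"z":-0.13,"wx":0,"wy":0,"wz":0}]';  python3 - <<'E'
from h import *;from bench import ctrl
go()
v=[]
for n in('top','scene'):
  c=ctrl.get_image(n);ang(c,n);print(n,proj(c['K'],W2C(c),f2w(25,133,104)).round(1),*[(a,cc.round(2),w2f(plane(c['K'],W2C(c),cc,.08 if a<60 else .104)).round(1)) for a,cc,s,p in blobs(c['image'],red(c['image']),{'top':(240,190,410,340),'scene':(270,170,400,300)}[n],4)])
  b=c['image'][:,:,::-1];b=b[185:345,235:405] if n=='top' else b[170:300,265:405];v.append(cv2.resize(b,(400,376),interpolation=cv2.INTER_CUBIC))
cv2.imwrite('pics/c3.png',cv2.hconcat(v))
E
```

```text
time: 9.93
position: [0.4995, 0.2597, 0.2145]
tool_rot: [-3.109, -0.451, 0.0]
ft_force: [0.1, -0.6, -0.2]
grip_width: 0.005
grip_force: 0.0
t 9.9333 pos [0.4995 0.2597 0.2145] feeder [ 98.2 301.8 214.5] F [ 0.1 -0.6 -0.2] toolx yaw 16.5 tz [-0.  0. -1.] w 0.01
top {'orange': (64, 52.3, -0.5), 'purple': (37, 55.3, 152.07)} teeth mod30 [15.8 15.8 16.3 15.7 16.7 15.6 16.6 17.7 17.  17.4 17.3]
top [273.2 256.1] (np.int32(19), array([363.42, 225.89]), array([ 36.8, -79.2,  80. ])) (np.int32(123), array([274.31, 255.4 ]), array([ 25.8, 130.3, 104. ]))
scene {'orange': (53, 56.0, 1.62), 'purple': (19, 56.1, 151.41)} teeth mod30 [14.9]
scene [376.9 239.1] (np.int32(18), array([297.  , 217.67]), array([ 39.1, -78.5,  80. ])) (np.int32(95), array([377.11, 238.72]), array([ 23.9, 133. , 104. ]))
```

View pics/c3.png

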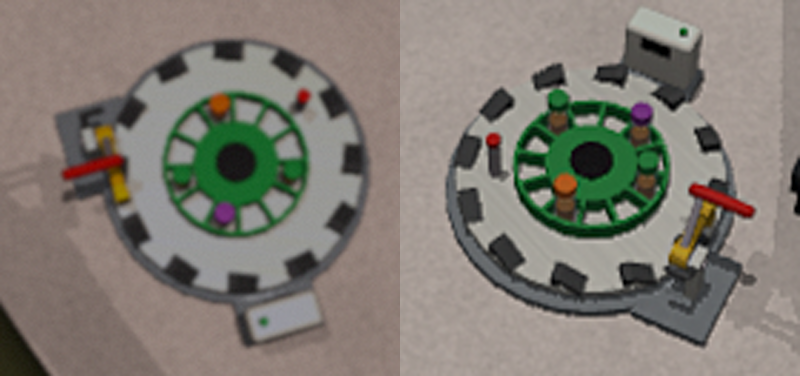

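The bar is back at its starting pixels (274.3,255.4 in the top view against 274.2,255.5 at the start), so the pawl is home. The vials stand upright and the wheel is about 29° back. Handing in.

```bash
python3 -c "
from bench import ctrl
print(ctrl.close_job())"
```

```text
the job is handed in; nothing more can be done
None
```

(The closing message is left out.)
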